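# Start up the trimming station

### The arm

A 6-joint arm with a two-finger parallel gripper is mounted at the origin on a cart in front of the work surface, level with it; the furniture and walls round the work are solid. World frame = base frame: x ahead of the robot, y to its left, z up, the work surface at z = 0. Lengths are in m, angles in rad, forces in N, time in s.
With the tool pointing down it reaches from about 0.375 to 0.9 m from the base axis. Payload 3.1 kg.
Tool frame: the origin (TCP) lies midway between the tips of the shut fingers; the grasp point (between the pads) lies robot.grip_depth behind it (robot.grip_depth is the distance from the TCP to the grasp point, in m); z points along the fingers, y is the line along which they close (so a half turn about z gives the same grasp; the last joint's range is limited). The gripper opens to 87 mm and grips with 3 to 60 N. Pads are 19 mm wide; open, the fingers measure 117 mm over their backs; the gripper's body (75 mm by 190 mm) begins 51 mm behind the grasp point.
Start: joints at [0.966, 0.527, 1.433, -0, 1.181, -0.178], TCP at [0.259, 0.569, 0.223] pointing down, gripper open.
Joint ranges: [-3.08, 3.08], [-0.75, 2.2], [0.22, 2.44], [-1.43, 4.57], [0, 2.65], [-2.85, 2.85]. Speed limits (rad/s): [2.79, 2.79, 3.14, 3.14, 3.14, 3.14].

### API

Orientations are given as a unit quaternion [x, y, z, w].
In Python, from rig import robot, imaging, telemetry gives the robot as it stands (robot), with the cameras (imaging) and the readings (telemetry).
- The arm moves only by the shell command python3 nudge.py 'ROWS' [OPENING] [FORCE]. ROWS is a JSON object whose key "deltas" holds a list of rows, 1 to 20 of them, each of 4 numbers: dx, dy, dz in m, then a turn about the tool's z in rad; each row shifts and turns the commanded pose from where the row before left it, along the tool's axes as they then stand; what a row does not reach is not made up. A row lasts 1/12 s, in which the tool goes at most 0.0417 m and 0.125 rad, less where a joint would pass 70% of its speed; a pose out of reach is approached as far as the arm can. OPENING is the finger opening in m, set as the command begins (- or left out keeps the last). The fingers move at their own pace and stop on an object; FORCE is the grip in N (left out, the last holds). Time passes only in rows, so rows that do not move let the fingers close. It prints the time, the measured TCP pose, the force, the opening and the grip force at its end. Input that does not fit is refused with a message, and nothing moves.
- telemetry.get_obs(): the state, without advancing time (a new reading comes with each control period).
- imaging.camera(name): name is "side" or "top"; returns a dict with "img" (400x640x3 uint8, red, green, blue), "fx", "fy", "cx", "cy" (pixels), "xyz" and "attitude" of the camera in the world. Camera axes: x right, y down, z forward; pixel columns grow to the right and rows downward; lengths in m; the calibration is good to about 2 mm. A picture is of the moment at which its call begins. There is no depth.
- robot.hand_in(): hands the job in; it is judged then, once.
The state is a dict: "time": time; "q": joint angles; "joint_velocities": joint speeds; "joint_torque": joint torques, N m; "position": TCP position; "tool_rot": TCP orientation; "ft_force": force on the tool from outside, world axes, zero at the start; "moment": the same for the moment, N m; "grip_width": finger opening in m; "grip_force": force on a finger pad.
Only numpy, scipy, OpenCV 4.12 (cv2) and the standard library are available. Lean on these libraries where they do the work, as an engineer would, in place of code of your own. Each camera call takes 0.05 s, during which the arm holds its last target. There are 200 camera calls.

### The job

Make the trimming station ready to run: press the green start button of the yellow suction switch until it latches down, then tip the white direction rocker of the control unit over to forward (the side with the green arrow), and only then tip its red power rocker to on (the side with the white bar). Do it in that order and by touch alone, pressing lightly with the fingertips: nothing is to be lifted or pushed out of place, and everything else on the bench stays where it stands.

Things in the scene. Friction and masses are not known exactly. Their poses are not given: they have to be found in the camera images.
- suction_switch: Push-button switch of the dust suction: box with dark grey base and yellow lid, 75 (x) x 112 (y) x 50 mm high, 0.7 kg, standing loose on soft rubber feet that give up to 4 mm (from 5 N on, then 6 N per mm). On the lid a green button at y -28 mm and a red one at y +28 mm. Origin: centre of its underside; z up, +x to its back, +y to its left; its front faces the robot give or take 0.4 rad.
- suction_start (a joint): Travel of the round green start button, 0 standing out to 0.006 m latched down. It takes about 3.5 N, snaps over at half travel (3 mm) and stays down by itself.
- start_top (a point): Centre of the top of the green start button (31 mm across), about 64 mm above the bench when out, 58 mm when down; it moves with the button.
- suction_stop (a joint): Position of the round red stop button, 0 pushed in to 0.006 m popped out. It is interlocked with the green one: as green goes down red pops out by as much, and pressing red down pops green out.
- control_unit: Control unit: light grey case 112 (x) x 150 (y) mm, 57 mm high in front, 77 at the back, 1.3 kg, loose on such feet. Its dark top slopes up 10 degrees to the back: red power rocker at the right, white direction rocker front left, display and flat keys back left. Origin: centre of its underside; z up, +x to its back, +y to its left; its front faces the robot give or take 0.25 rad.
- direction (a joint): White direction rocker, 40 mm long along the unit's y and 26 mm wide, a seesaw about its middle. 0: left half down (reverse, white arrow); 0.28 rad: right half down (forward, green arrow). It snaps over at 0.14 and stays; about 3 N at the end of the raised half.
- forward_half (a point): Point to press on the direction rocker: on top of its right (-y) half, 14 mm from the pivot and 6 mm from the end. It moves with the rocker: raised at first, about 4 mm lower when tipped. When tipped that half lies parallel to the panel and 5 mm above it.
- power (a joint): Red power rocker, 40 mm long along the unit's x and 26 mm wide, a seesaw about its middle. 0: near half down (off, white ring); 0.28 rad: far half down (on, white bar). It snaps over at 0.14 and stays; about 3 N at the end of the raised half.
- power_on_half (a point): Point to press on the power rocker: on top of its far (+x) half, 14 mm from the pivot and 6 mm from the end. It moves with the rocker: raised at first, about 4 mm lower when tipped. When tipped that half lies parallel to the panel and 5 mm above it.
- body_ivory: Bystander: hollow ivory printed body, 76 x 68 x 104 mm, open at the top, light. Origin: centre of its underside.
- body_black: Bystander: hollow black printed body, 73 x 69 x 108 mm, open at the top, light. Origin: centre of its underside.
- paste_jar: Bystander: white jar with blue screw lid, 55 mm across, 54 mm high. Origin: centre of its underside.
- bur_block: Bystander: wooden block with a row of burs, 28 x 70 x 52 mm. Origin: centre of its underside.
- sanding_block: Bystander: wooden block wrapped in abrasive paper, 38 x 68 x 25 mm. Origin: centre of its underside.

How it is judged:
By the outcome, as a careful person would: the job done as asked, in the order asked, and still so for the second after the job is handed in, with the robot touching nothing.
It also fails if it takes over 45 s, if anything falls off the work surface, if the arm or the gripper's body presses on something with over 40 N, if the wrist force passes 120 N, or if a joint passes its speed limit or range.

## Working session

There is one attempt and no reset: what is moved stays moved. The work goes in short steps, Python scripts to look and compute and a shell command to move; the robot and the scene stay as the last step left them, time stands still between calls to the robot, and variables do not carry over. Pictures are saved under pics/ and viewed, at most 10 in all, crops included, and the job is handed in when it is done.

```bash
ls; mkdir -p pics
python3 - <<'E'
from rig import robot, imaging, telemetry
import cv2
for n in("top","side"):
    c=imaging.camera(n); cv2.imwrite(f"pics/{n}0.png",c["img"][:,:,::-1]); print(n,{k:v for k,v in c.items() if k!="img"})
print(telemetry.get_obs(),robot.grip_depth)
E
```

```text
nudge.py
pics
rig.py
top {'fx': 498.45769518272755, 'fy': 498.45769518272755, 'cx': 309.2223545084637, 'cy': 202.34317763248845, 'xyz': array([ 0.42517916, -0.30008513,  1.24846227]), 'attitude': array([ 0.71505216, -0.69786553,  0.02434589, -0.0330362 ])}
side {'fx': 440.4436839173643, 'fy': 440.4436839173643, 'cx': 319.42791273056173, 'cy': 200.67798830656093, 'xyz': array([ 0.49663362, -0.93889604,  0.66221298]), 'attitude': array([ 0.91532632, -0.02579588,  0.00330133, -0.40187236])}
{'time': 0.1, 'q': array([ 9.65481264e-01,  5.28407595e-01,  1.43378053e+00, -1.99114523e-05,
        1.18138163e+00, -1.78513894e-01]), 'joint_velocities': array([-0.0001431 , -0.00283528, -0.00331728,  0.00065968, -0.00030511,
        0.00024865]), 'joint_torque': array([-4.11072624e-04, -4.40984666e+01, -1.77150786e+01,  6.34925743e-02,
        5.33211802e-02, -2.64861131e-05]), 'position': array([0.25833019, 0.56838867, 0.22164633]), 'tool_rot': array([ 2.11780758e-01,  9.77316701e-01, -9.17112547e-04, -3.69075768e-04]), 'ft_force': array([ 0.03348352, -0.30436672, -0.27367986]), 'moment': array([-0.02390077, -0.03902827,  0.03912229]), 'grip_force': 0.0, 'grip_width': 0.08695148823000988} 0.0187
```

View pics/top0.png

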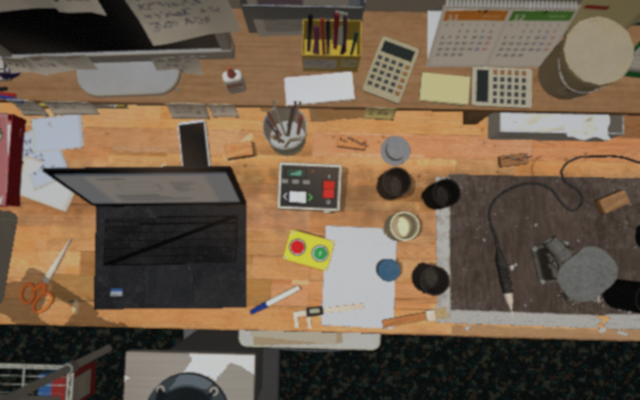

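View pics/side0.png

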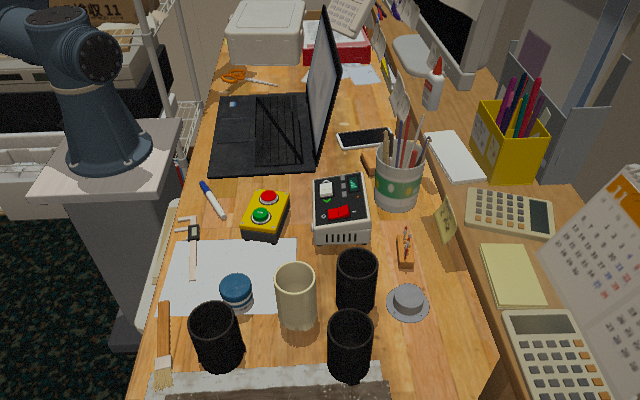

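Top view: the switch is near (309,250), with red at (297,247) and green at (320,254). The control unit is near (310,187), with the red rocker at (329,189) and the white one at (297,197). The side view shows the same: green (261,215), red (269,197), white rocker (326,188), power rocker (338,213).

```bash
cat > h.py <<'E'
import numpy as np,cv2
from scipy.spatial.transform import Rotation as R
def ray(c,u,v):
    d=R.from_quat(c["attitude"]).apply([(u-c["cx"])/c["fx"],(v-c["cy"])/c["fy"],1]); return np.array(c["xyz"]),d/np.linalg.norm(d)
def plane(c,p,z):
    o,d=ray(c,*p); return o+d*(z-o[2])/d[2]
def tri(c1,p1,c2,p2):
    (o1,d1),(o2,d2)=ray(c1,*p1),ray(c2,*p2)
    s,t=np.linalg.lstsq(np.c_[d1,-d2],o2-o1,rcond=None)[0]
    a,b=o1+s*d1,o2+t*d2; return (a+b)/2,np.linalg.norm(a-b)
def blobs(img,box,cond,amin=15):
    x0,y0,x1,y1=box; hsv=cv2.cvtColor(img[y0:y1,x0:x1],cv2.COLOR_RGB2HSV)
    m=cv2.inRange(hsv,cond[0],cond[1])
    if len(cond)>2: m|=cv2.inRange(hsv,cond[2],cond[3])
    n,l,s,c=cv2.connectedComponentsWithStats(m)
    return [(s[i,4],np.round(c[i]+[x0,y0],1).tolist(),(s[i,:4]+[x0,y0,0,0]).tolist(),np.round(cv2.minAreaRect(np.argwhere(l==i)[:,::-1].astype(np.float32))[1:][0],1)) for i in range(1,n) if s[i,4]>=amin]
RED=((0,120,90),(8,255,255),(172,120,90),(180,255,255)); GREEN=((45,90,60),(90,255,255)); WHITE=((0,0,190),(180,50,255)); YEL=((22,120,120),(34,255,255))
BOX={"top":(270,155,350,275),"side":(235,165,380,250)}
E
python3 - <<'E'
from h import *; from rig import robot, imaging, telemetry
for n in BOX:
    im=imaging.camera(n)["img"]
    for k in("RED","GREEN","WHITE","YEL"):
        for b in blobs(im,BOX[n],globals()[k]): print(n,k,*b)
    x0,y0,x1,y1=BOX[n]; cv2.imwrite(f"pics/{n}crop.png",cv2.resize(im[y0:y1,x0:x1,::-1],None,fx=5,fy=5,interpolation=2))
E
```

```text
top RED 234 [328.3, 189.1] [322, 180, 14, 19] [12.4 18.6]
top RED 132 [296.9, 246.6] [291, 241, 13, 12] [11. 12.]
top GREEN 28 [309.8, 196.9] [308, 193, 5, 8] [7. 4.]
top GREEN 95 [319.8, 253.0] [315, 248, 11, 11] [10. 10.]
top WHITE 122 [297.2, 196.6] [290, 192, 15, 10] [14.4  8.1]
top WHITE 843 [339.7, 251.7] [325, 227, 25, 48] [47. 24.]
top YEL 912 [307.4, 249.4] [283, 230, 50, 40] [45.7 31.5]
side RED 138 [268.1, 195.4] [260, 190, 17, 12] [12.  13.4]
side RED 226 [338.3, 211.9] [328, 204, 21, 15] [11.8 21.4]
side GREEN 45 [377.7, 179.9] [375, 172, 5, 20] [19.  4.]
side GREEN 46 [352.1, 184.4] [349, 180, 8, 10] [9.1 5.9]
side GREEN 21 [326.6, 200.0] [323, 198, 8, 5] [3.6 7.2]
side GREEN 149 [260.1, 213.9] [253, 208, 15, 14] [13. 14.]
side WHITE 53 [364.8, 196.2] [361, 172, 8, 48] [47.5  1.1]
side WHITE 111 [325.5, 187.7] [320, 182, 12, 12] [11. 11.]
side WHITE 21 [314.0, 211.0] [314, 201, 1, 21] [20.  0.]
side YEL 946 [264.2, 211.6] [239, 188, 50, 45] [35.8 49.5]
```

View pics/topcrop.png

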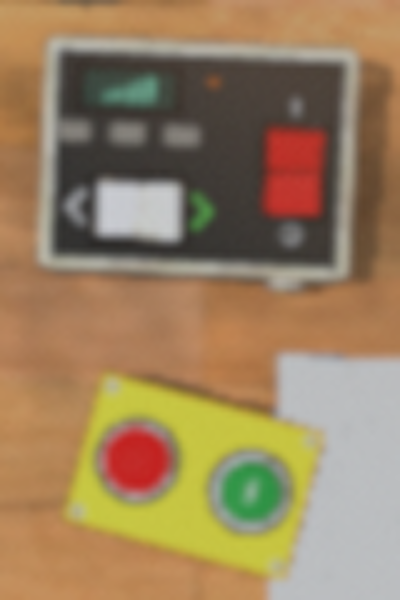

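View pics/sidecrop.png

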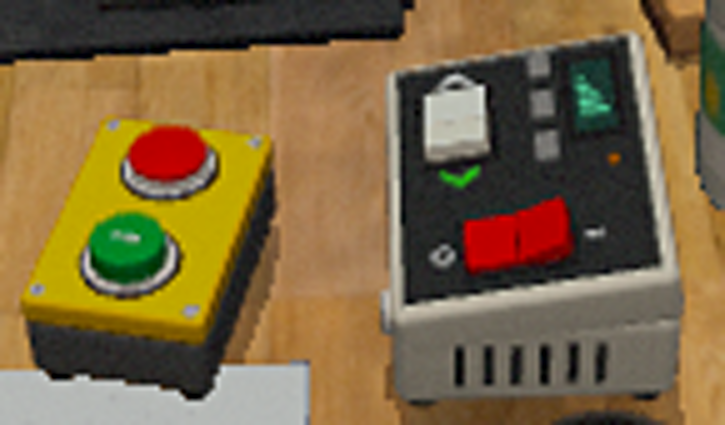

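The crops show the pivots. In the top view the white rocker's centre is (297.4,196.6) and the power rocker's is (328.4,189.0). In the side view they are (326,189) and (338.4,212.3), with the green top at (260.2,212). Red is pushed... its travel looks similar to green's, so the heights need checking.

Run:
```python
from h import *; from rig import robot, imaging, telemetry
t,s=imaging.camera("top"),imaging.camera("side")
for n,a,b in(("green",(319.8,253),(260.1,211.8)),("red",(296.9,246.6),(268.1,194.6)),("white",(297.4,196.6),(326,188.8)),("power",(328.4,189.0),(338.4,212.3)),
  ("uFL",(279,208),(313.5,180)),("uFR",(339.5,209.5),(315,227))):
    p,e=tri(t,a,s,b); print(n,p.round(4),"gap",e.round(4))
P=lambda u,v,z: plane(t,(270+u/5-.4,155+v/5-.4),z)[:2].round(4)
print("green@.064",plane(t,(319.8,253),.064),"red@.058",plane(t,(296.9,246.6),.058))
def yaw(a,b): d=np.array(a)-b; return np.arctan2(-d[0],d[1]) if 0 else np.arctan2(d[1],d[0])
fl,fr,bl,br=P(42,264,.057),P(348,276,.057),P(52,42,.077),P(357,52,.077)
print("unit corners",fl,fr,bl,br,"yaw",yaw(fl,fr)-np.pi/2,yaw(bl,br)-np.pi/2,yaw(bl,fl),yaw(br,fr),np.linalg.norm(fl-fr),np.linalg.norm(bl-br))
g,r=plane(t,(319.8,253),.064)[:2],plane(t,(296.9,246.6),.058)[:2]
print("switch yaw",yaw(r,g)-np.pi/2,np.linalg.norm(r-g))
# pivots on plane
print("white@.068",plane(t,(297.4,196.6),.068),"power@.073",plane(t,(328.4,189.0),.073))
```

```text
green [ 0.4022 -0.3123  0.0628] gap 0.0007
red [ 0.4157 -0.2575  0.0585] gap 0.0004
white [ 0.5349 -0.2558  0.0658] gap 0.0013
power [ 0.5545 -0.3292  0.0682] gap 0.0011
uFL [ 0.509  -0.2118  0.0539] gap 0.0044
uFR [ 0.5074 -0.357   0.0591] gap 0.0021
green@.064 [ 0.40183491 -0.31229964  0.064     ] red@.058 [ 0.41550572 -0.25754095  0.058     ]
unit corners [ 0.508  -0.2097] [ 0.5057 -0.3564] [ 0.6124 -0.2128] [ 0.6109 -0.3576] yaw -0.01567697051967132 -0.010358745495939958 -0.02968476425703241 -0.011406349407089938 0.14671802888534183 0.14480776912859336
switch yaw -0.24465436693998832 0.05643939224907012
white@.068 [ 0.53406657 -0.2559133   0.068     ] power@.073 [ 0.55343445 -0.32910048  0.073     ]
```

```bash
python3 nudge.py '{"deltas": [[0, 0, 0, -0.107], [0, 0, 0, -0.107], [0, 0, 0, -0.107], [0, 0, 0, -0.107], [-0.0053, -0.0398, 0, 0], [-0.0053, -0.0398, 0, 0], [-0.0053, -0.0398, 0, 0], [-0.0053, -0.0398, 0, 0], [-0.0053, -0.0398, 0, 0], [-0.0053, -0.0398, 0, 0], [-0.0053, -0.0398, 0, 0], [-0.0053, -0.0398, 0, 0], [-0.017, -0.0357, 0, 0], [-0.017, -0.0357, 0, 0], [-0.017, -0.0357, 0, 0], [-0.017, -0.0357, 0, 0], [-0.017, -0.0357, 0, 0], [-0.017, -0.0357, 0, 0], [-0.017, -0.0357, 0, 0], [0, 0, 0, 0]]}' 0 5
```

```text
time: 1.97
position: [0.4262, -0.0057, 0.2234]
tool_rot: [0.003, 1.0, -0.002, 0.004]
ft_force: [0.2, -0.8, -0.3]
grip_width: 0.0003
grip_force: 0.0
```

```bash
python3 nudge.py '{"deltas": [[0.003, -0.0383, 0, 0], [0.003, -0.0383, 0, 0], [0.003, -0.0383, 0, 0], [0.003, -0.0383, 0, 0], [0.003, -0.0383, 0, 0], [0.003, -0.0383, 0, 0], [0.003, -0.0383, 0, 0], [0.003, -0.0383, 0, 0], [0, 0, 0.04, 0], [0, 0, 0.04, 0], [0, 0, 0.04, 0], [0, 0, 0, 0], [0, 0, 0, 0], [0, 0, 0, 0]]}'
python3 - <<'E'
from rig import robot, imaging, telemetry
import cv2
for n in("top","side"): cv2.imwrite(f"pics/{n}1.png",imaging.camera(n)["img"][150:300,180:420,::-1].repeat(2,0).repeat(2,1))
E
```

```text
time: 3.13
position: [0.3981, -0.3062, 0.1041]
tool_rot: [-0.001, 1.0, -0.001, 0.001]
ft_force: [0.6, 0.3, 1.3]
grip_width: 0.0003
grip_force: 0.0
```

View pics/side1.png

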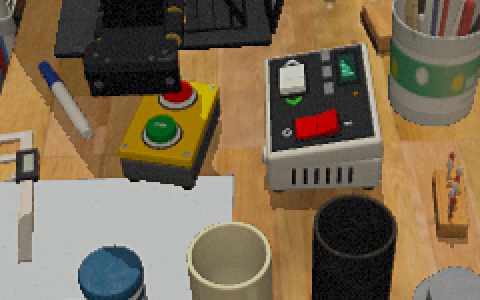

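The gripper's dark shape spans about (222–270, 150–197) in the side view, above and left of the button. I'll check this against the projection of the TCP.

Run:
```python
from h import *; from rig import robot, imaging, telemetry
c=imaging.camera("side"); t=imaging.camera("top"); o=telemetry.get_obs(); print(o["position"],o["q"])
def proj(c,p):
    q=R.from_quat(c["attitude"]).inv().apply(np.array(p)-c["xyz"]); return (c["cx"]+c["fx"]*q[0]/q[2],c["cy"]+c["fy"]*q[1]/q[2])
x,y,z=o["position"]
for p in([x,y,z],[x,y-.015,z],[x,y-.095,z+.07],[x-.037,y-.095,z+.07],[x+.037,y-.095,z+.07]): print(np.round(proj(c,p),0),np.round(proj(t,p),0))
cv2.imwrite("pics/side2.png",cv2.resize(c["img"][60:260,160:360,::-1],None,fx=3,fy=3))
```

```text
[ 0.39849647 -0.30674258  0.10540429] [-8.78573267e-01  5.48431557e-01  1.84714251e+00 -2.10320881e-05
  7.39908846e-01 -2.45116125e+00]
[256. 194.] [318. 255.]
[255. 199.] [324. 255.]
[248. 200.] [362. 257.]
[225. 201.] [362. 274.]
[270. 199.] [362. 239.]
```

View pics/side2.png

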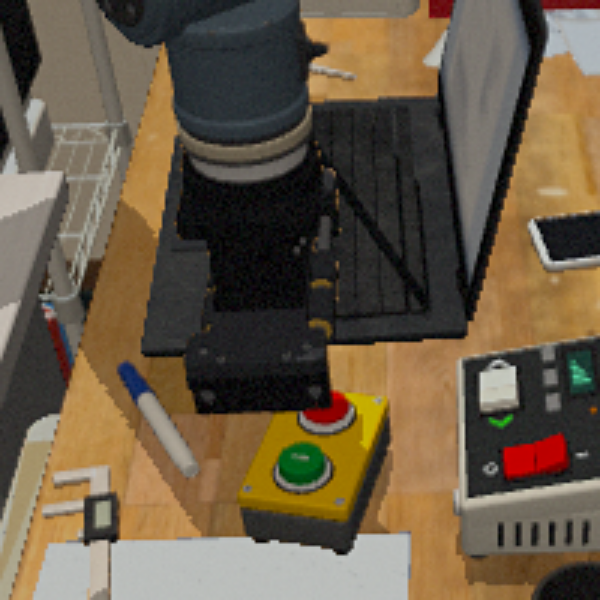

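The projection fits: the gripper body hides the tips, so the button can be seen past it. Next I centre over the button and descend.

```bash
python3 nudge.py '{"deltas": [[-0.0037, -0.0053, 0, 0], [0, 0, 0.016, 0], [0, 0, 0.016, 0], [0, 0, 0, 0], [0, 0, 0, 0], [0, 0, 0, 0]]}'; python3 nudge.py '{"deltas": [[0, 0, 0, 0], [0, 0, 0, 0], [0, 0, 0, 0]]}'
```

```text
time: 3.83
position: [0.4014, -0.3115, 0.0715]
tool_rot: [-0.001, 1.0, -0.001, 0.001]
ft_force: [0.3, 0.3, 0.3]
grip_width: 0.0004
grip_force: 0.0
time: 4.08
position: [0.4012, -0.3112, 0.0712]
tool_rot: [-0.001, 1.0, -0.001, 0.0]
ft_force: [0.6, 0.1, 0.5]
grip_width: 0.0009
grip_force: 0.0
```

```bash
python3 nudge.py '{"deltas": [[0, 0, 0.004, 0], [0, 0, 0.003, 0], [0, 0, 0, 0]]}'; python3 nudge.py '{"deltas": [[0, 0, 0.001, 0], [0, 0, 0.001, 0], [0, 0, 0, 0]]}';python3 nudge.py '{"deltas": [[0, 0, 0.001, 0], [0, 0, 0.001, 0], [0, 0, 0, 0]]}'
```

```text
time: 4.33
position: [0.401, -0.3111, 0.0632]
tool_rot: [-0.001, 1.0, -0.0, 0.0]
ft_force: [0.4, -0.9, 1.3]
grip_width: 0.0004
grip_force: 0.4
time: 4.58
position: [0.4008, -0.3108, 0.0613]
tool_rot: [-0.001, 1.0, 0.0, -0.0]
ft_force: [-1.1, 0.4, -0.1]
grip_width: 0.0005
grip_force: 0.1
time: 4.83
position: [0.4005, -0.3105, 0.0592]
tool_rot: [-0.001, 1.0, 0.0, -0.0]
ft_force: [0.6, -0.5, 0.5]
grip_width: 0.0002
grip_force: 0.0
```

```bash
for i in 1 2; do :; done; python3 nudge.py '{"deltas": [[0, 0, 0.001, 0], [0, 0, 0, 0]]}'; python3 nudge.py '{"deltas": [[0, 0, 0.001, 0], [0, 0, 0, 0]]}'; python3 nudge.py '{"deltas": [[0, 0, 0.001, 0], [0, 0, 0, 0]]}'
```

```text
time: 5.0
position: [0.4007, -0.3107, 0.0584]
tool_rot: [-0.001, 1.0, 0.0, -0.0]
ft_force: [-0.0, 1.0, 0.2]
grip_width: 0.0006
grip_force: 0.0
time: 5.17
position: [0.4008, -0.3108, 0.058]
tool_rot: [-0.001, 1.0, 0.0, -0.0]
ft_force: [-0.6, 1.0, 6.9]
grip_width: 0.0003
grip_force: 3.6
time: 5.33
position: [0.4008, -0.3108, 0.0574]
tool_rot: [-0.001, 1.0, -0.0, -0.0]
ft_force: [-1.4, 2.0, 10.4]
grip_width: 0.0007
grip_force: 5.2
```

Force rises only at z = 0.058, the latched height. I'll lift, move toward the rockers and check by camera.

```bash
python3 nudge.py '{"deltas": [[0, 0, -0.01, 0], [0, 0, -0.03, 0], [0, 0, -0.04, 0], [-0.04, 0, 0, 0], [-0.04, 0, 0, 0], [-0.04, 0.015, 0, 0], [-0.0147, 0.021, 0, 0], [0, 0, 0, 0], [0, 0, 0, 0], [0, 0, 0, 0]]}'
python3 - <<'E'
from h import *; from rig import robot, imaging, telemetry
o=telemetry.get_obs(); print(o["position"],o["ft_force"])
c={n:imaging.camera(n) for n in BOX}
for n in BOX:
    for k in("RED","GREEN","WHITE"):
        for b in blobs(c[n]["img"],BOX[n],globals()[k]): print(n,k,*b)
cv2.imwrite("pics/side3.png",cv2.resize(c["side"]["img"][110:260,200:400,::-1],None,fx=4,fy=4,interpolation=2))
E
```

```text
time: 6.17
position: [0.5338, -0.2749, 0.1364]
tool_rot: [-0.001, 1.0, 0.0, -0.001]
ft_force: [-0.3, -0.4, 0.4]
grip_width: 0.0002
grip_force: 0.0
[ 0.53375579 -0.27491009  0.13643055] [-0.26383797 -0.3573253   0.42340199]
top RED 137 [296.7, 246.5] [291, 240, 13, 14] [12.3 12.6]
top GREEN 88 [319.7, 252.9] [315, 248, 11, 11] [10. 10.]
top WHITE 924 [339.4, 251.0] [325, 227, 25, 48] [47. 24.]
side RED 170 [267.8, 194.0] [260, 188, 16, 14] [13. 15.]
side RED 220 [338.2, 212.0] [328, 205, 21, 15] [11.2 21.3]
side GREEN 49 [377.4, 180.4] [375, 172, 5, 20] [19.  4.]
side GREEN 52 [352.1, 185.0] [349, 180, 8, 11] [10.3  6.3]
side GREEN 21 [326.8, 199.9] [323, 198, 8, 5] [3.6 7.2]
side GREEN 129 [260.2, 215.3] [253, 210, 15, 12] [10.8 14.2]
side WHITE 81 [365.0, 195.4] [361, 172, 9, 48] [47.7  1.8]
side WHITE 33 [325.7, 191.5] [320, 190, 12, 4] [ 2.5 11.3]
side WHITE 531 [266.1, 244.5] [235, 238, 61, 12] [11. 60.]
```

View pics/side3.png

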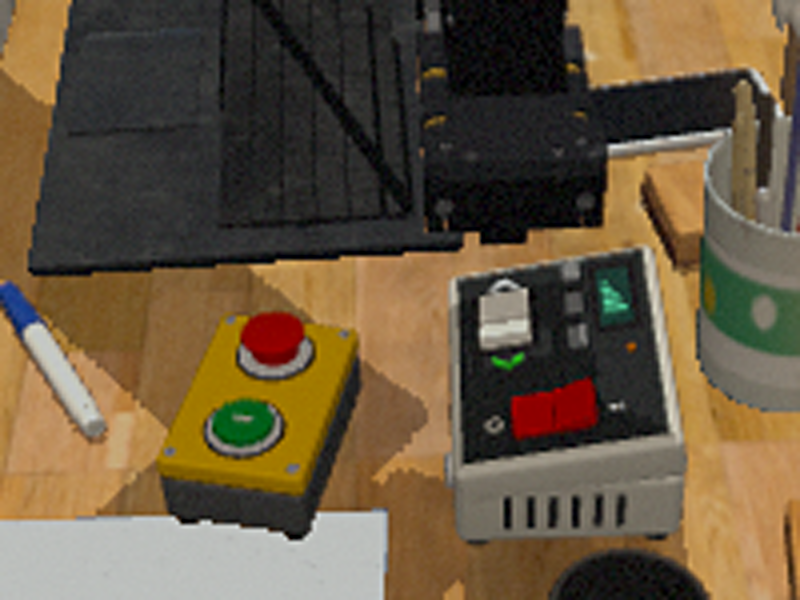

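Green is now down at (260,215) and red has popped up at (268,194); nothing else has moved. The tip stands above the white rocker's raised right half.

```bash
python3 nudge.py '{"deltas": [[0, 0, 0.03, 0], [0, 0, 0.024, 0], [0, 0, 0.003, 0], [0, 0, 0, 0], [0, 0, 0, 0]]}'; python3 nudge.py '{"deltas": [[0, 0, 0.002, 0], [0, 0, 0.002, 0], [0, 0, 0, 0]]}';python3 nudge.py '{"deltas": [[0, 0, 0.001, 0], [0, 0, 0.001, 0], [0, 0, 0, 0]]}'
```

```text
time: 6.68
position: [0.5344, -0.276, 0.0801]
tool_rot: [-0.0, 1.0, -0.0, 0.0]
ft_force: [-0.9, -0.6, 0.6]
grip_width: 0.0007
grip_force: 0.0
time: 6.93
position: [0.5349, -0.2755, 0.0763]
tool_rot: [-0.001, 1.0, -0.0, 0.001]
ft_force: [0.5, 0.3, 0.4]
grip_width: 0.0004
grip_force: 0.0
time: 7.18
position: [0.5351, -0.2757, 0.0741]
tool_rot: [-0.001, 1.0, -0.001, 0.001]
ft_force: [0.4, -1.3, 1.9]
grip_width: 0.0004
grip_force: 1.2
```

```bash
for i in 1; do python3 nudge.py '{"deltas": [[0, 0, 0.001, 0], [0, 0, 0, 0]]}'; python3 nudge.py '{"deltas": [[0, 0, 0.001, 0], [0, 0, 0, 0]]}'; python3 nudge.py '{"deltas": [[0, 0, 0.001, 0], [0, 0, 0, 0]]}'; python3 nudge.py '{"deltas": [[0, 0, 0.001, 0], [0, 0, 0, 0]]}'; done | grep -E "posi|ft"
```

```text
position: [0.5349, -0.2754, 0.0727]
ft_force: [0.3, -0.7, 1.1]
position: [0.534, -0.2745, 0.0711]
ft_force: [-0.1, 0.7, -0.2]
position: [0.5341, -0.2747, 0.0701]
ft_force: [0.5, 0.0, -0.4]
position: [0.5343, -0.2748, 0.0697]
ft_force: [-2.1, 1.2, 3.7]
```

```bash
python3 nudge.py '{"deltas": [[0, 0, 0.001, 0], [0, 0, 0, 0]]}' | grep -E "posi|ft"; python3 nudge.py '{"deltas": [[0, 0, -0.01, 0], [0, 0, -0.03, 0], [0, 0, -0.03, 0], [-0.017, -0.027, 0, 0], [-0.017, -0.027, 0, 0], [0, 0, 0, 0], [0, 0, 0, 0], [0, 0, 0, 0]]}'
python3 - <<'E'
from h import *; from rig import robot, imaging, telemetry
o=telemetry.get_obs(); print(o["position"])
c=imaging.camera("side")
for k in("RED","GREEN","WHITE"):
    for b in blobs(c["img"],BOX["side"],globals()[k]): print(k,*b)
cv2.imwrite("pics/side4.png",cv2.resize(c["img"][150:260,230:390,::-1],None,fx=5,fy=5,interpolation=2))
E
```

```text
position: [0.5343, -0.2748, 0.0691]
ft_force: [-3.2, 1.6, 6.5]
time: 8.68
position: [0.5678, -0.3284, 0.1381]
tool_rot: [-0.0, 1.0, 0.001, -0.001]
ft_force: [-0.2, -0.1, -0.4]
grip_width: 0.0007
grip_force: 0.0
[ 0.5677969  -0.32841707  0.13814009]
RED 168 [267.9, 193.9] [260, 188, 16, 14] [13. 15.]
RED 225 [338.3, 211.9] [328, 204, 21, 16] [11.8 21.4]
GREEN 29 [378.5, 182.0] [377, 174, 3, 18] [17.  2.]
GREEN 25 [353.6, 188.0] [350, 186, 8, 5] [3.7 7.3]
GREEN 21 [326.6, 200.0] [323, 198, 8, 5] [3.6 7.2]
GREEN 131 [260.2, 215.2] [253, 210, 15, 12] [11. 14.]
WHITE 137 [324.9, 188.5] [320, 180, 13, 16] [15.3 11.4]
WHITE 19 [364.8, 192.3] [363, 187, 4, 13] [12.4  1.6]
WHITE 15 [314.0, 208.0] [314, 201, 1, 15] [14.  0.]
WHITE 19 [366.9, 206.7] [366, 202, 3, 10] [9.  1.8]
WHITE 578 [265.7, 244.4] [235, 238, 61, 12] [11. 60.]
```

View pics/side4.png

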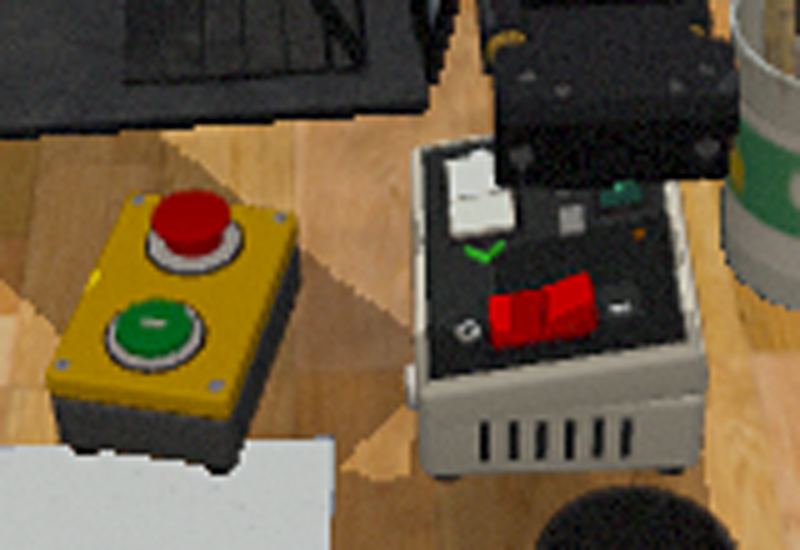

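The white rocker has tipped: its left half is now raised at about (325,183). The unit hasn't moved. Now the power rocker.

```bash
python3 nudge.py '{"deltas": [[0, 0, 0.03, 0], [0, 0, 0.018, 0], [0, 0, 0.003, 0], [0, 0, 0, 0], [0, 0, 0, 0]]}'| grep -E "posi|ft"; for i in 1; do python3 nudge.py '{"deltas": [[0, 0, 0.0015, 0], [0, 0, 0.001, 0], [0, 0, 0, 0]]}';python3 nudge.py '{"deltas": [[0, 0, 0.001, 0], [0, 0, 0.001, 0], [0, 0, 0, 0]]}'; python3 nudge.py '{"deltas": [[0, 0, 0.001, 0], [0, 0, 0.001, 0], [0, 0, 0, 0]]}'; done | grep -E "posi|ft"
```

```text
position: [0.5687, -0.3287, 0.088]
ft_force: [0.4, 0.4, 0.4]
position: [0.569, -0.3293, 0.086]
ft_force: [0.1, 0.5, 0.3]
position: [0.5685, -0.3291, 0.0831]
ft_force: [0.0, -0.8, 0.1]
position: [0.5685, -0.329, 0.0808]
ft_force: [-0.2, -0.7, 1.0]
```

```bash
for i in 1; do python3 nudge.py '{"deltas": [[0, 0, 0.001, 0], [0, 0, 0.001, 0], [0, 0, 0, 0]]}';python3 nudge.py '{"deltas": [[0, 0, 0.001, 0], [0, 0, 0, 0]]}';python3 nudge.py '{"deltas": [[0, 0, 0.001, 0], [0, 0, 0, 0]]}'; python3 nudge.py '{"deltas": [[0, 0, 0.001, 0], [0, 0, 0, 0]]}'; done | grep -E "posi|ft"
```

```text
position: [0.569, -0.3291, 0.0792]
ft_force: [0.9, 0.6, 0.5]
position: [0.5687, -0.3291, 0.078]
ft_force: [1.2, -0.1, 0.7]
position: [0.5681, -0.3289, 0.0766]
ft_force: [-0.0, 0.4, 0.2]
position: [0.5682, -0.3289, 0.0756]
ft_force: [-0.1, -0.2, -0.4]
```

```bash
for i in 1; do python3 nudge.py '{"deltas": [[0, 0, 0.001, 0], [0, 0, 0, 0]]}';python3 nudge.py '{"deltas": [[0, 0, 0.001, 0], [0, 0, 0, 0]]}'; done | grep -E "posi|ft"
```

```text
position: [0.5684, -0.329, 0.0753]
ft_force: [-0.7, 1.3, 2.2]
position: [0.5685, -0.3291, 0.0748]
ft_force: [-2.1, 1.2, 6.0]
```

```bash
python3 nudge.py '{"deltas": [[0, 0, -0.01, 0], [0, 0, -0.03, 0], [0, 0, -0.04, 0], [0, 0, -0.04, 0], [0, 0, 0, 0], [0, 0, 0, 0], [0, 0, 0, 0]]}'
python3 - <<'E'
from h import *; from rig import robot, imaging, telemetry
c=imaging.camera("side")
cv2.imwrite("pics/side5.png",cv2.resize(c["img"][130:330,200:400,::-1],None,fx=3,fy=3,interpolation=2))
for k in("RED","GREEN","WHITE"):
    for b in blobs(c["img"],BOX["side"],globals()[k]): print(k,*b)
E
```

```text
time: 11.57
position: [0.5683, -0.3287, 0.1941]
tool_rot: [-0.001, 1.0, 0.0, -0.0]
ft_force: [-0.7, 0.4, -0.3]
grip_width: 0.0007
grip_force: 0.0
RED 166 [267.7, 194.1] [260, 188, 16, 14] [14.5 13.3]
RED 217 [337.4, 212.2] [327, 206, 22, 13] [11.3 21.1]
GREEN 50 [377.4, 180.2] [375, 172, 5, 20] [19.  4.]
GREEN 76 [352.8, 183.8] [349, 177, 9, 14] [12.7  7.8]
GREEN 21 [326.6, 200.0] [323, 198, 8, 5] [3.6 7.2]
GREEN 131 [260.3, 215.2] [253, 210, 15, 12] [10.8 14.2]
WHITE 48 [363.5, 185.5] [361, 172, 6, 27] [26.5  1.7]
WHITE 16 [313.0, 187.5] [313, 180, 1, 16] [15.  0.]
WHITE 159 [325.6, 187.8] [320, 180, 13, 16] [15.  11.8]
WHITE 19 [314.0, 210.0] [314, 201, 1, 19] [18.  0.]
WHITE 573 [265.7, 244.4] [235, 238, 61, 12] [11. 60.]
```

View pics/side5.png

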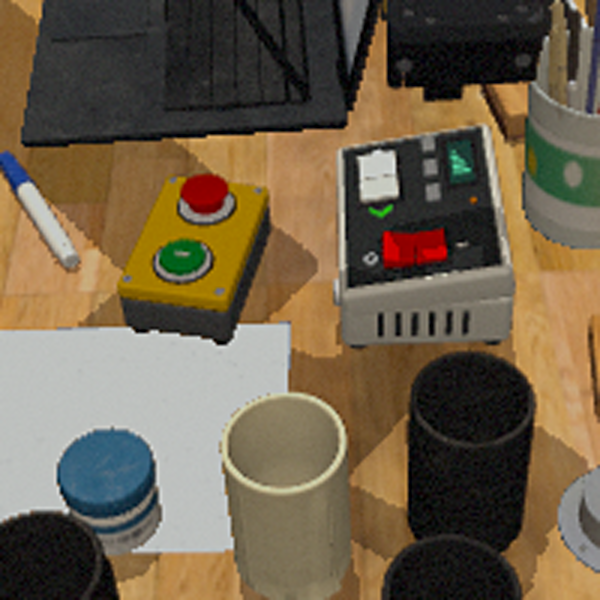

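The picture shows green down, the direction rocker on forward, and the power rocker's near half now raised at (328,212), so it is on. Nothing has shifted.

```bash
python3 -c "
from rig import robot, imaging, telemetry; print(robot.hand_in())"
```

```text
the job is handed in; nothing more can be done
None
```

I latched the green start button, then tipped the direction rocker to forward, then the power rocker to on, in that order; the camera showed all three set and nothing out of place, and the job was handed in after about 12 s of robot time.

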